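# Test a spare lamp bulb and put it away

## Robot

A 6-joint arm with a two-finger parallel gripper is mounted at the origin on the work surface. World frame = base frame: x ahead of the robot, y to its left, z up, the work surface at z = 0. Lengths are in m, angles in rad, forces in N, time in s.
With the tool pointing down it reaches from about 0.275 to 0.825 m from the base axis. Payload 5.2 kg.
Tool frame: the origin (TCP) lies at the very end of the fingers, on their centre line; the grasp point (between the pads) lies 19 mm behind it (robot.pinch_z is the z of the grasp point in the tool frame, in m); z points along the fingers, y is the line along which they close (so a half turn about z gives the same grasp; the last joint's range is limited). The gripper opens to 93 mm and grips with 3 to 60 N. Pads are 15 mm wide; open, the fingers measure 128 mm over their backs; the gripper's body (75 mm by 188 mm) begins 65 mm behind the grasp point.
Start: joints at [-1.431, 0.259, 1.535, -0, 1.348, -0.203], TCP at [0.185, -0.518, 0.219] pointing down, gripper open.
Joint ranges: [-3.14, 3.14], [-0.91, 2.08], [0.19, 2.58], [-1.22, 4.36], [0.22, 2.71], [-3.12, 3.12]. Speed limits (rad/s): [2.57, 2.57, 3.14, 3.14, 3.14, 3.14].

## Interface

Orientations are given as a rotation vector (axis times angle).
In Python, from bench import robot gives the robot as it stands.
- The arm moves only by the tool apply_moves, never from a script. Its argument "deltas" is a list that holds one entry, the list of rows, each a list of 5 numbers: the opening in per cent of the stroke, from 0 (shut) to 100 (fully open), then the shift along the tool's x, y, z in m, then the turn about the tool's z in degrees. A call has 1 to 12 rows; each row shifts and turns the commanded pose from where the row before left it, along the tool's axes as they then stand; what a row does not reach is not made up. A row lasts 1/8 s, in which the tool goes at most 62.5 mm and 10.7 degrees, less where a joint would pass 70% of its speed; a pose out of reach is approached as far as the arm can. A call with a gripper value outside its range is refused whole. The fingers move at their own pace and stop on an object; "force" is the grip in N (left out, the last holds). Time passes only in rows, so rows that do not move let the fingers close. It gives the time, the measured TCP pose, the force, the opening and the grip force at its end, in the units of the state.
- robot.get_state(): the state, without advancing time (a new reading comes with each control period).
- robot.snapshot(name): name is "scene" or "top" or "wrist"; returns a dict with "pixels" (420x560x3 uint8, blue, green, red), "camera_matrix" (3x3 intrinsics, pixels), "k1" (the pictures are not rectified: a ray, as slopes to the right and down, at radius r is drawn at 1 + k1 r^2 times it, then the intrinsics apply), "view" (4x4, takes a point from world to camera coordinates); the wrist camera has in their place "hand_eye" (4x4, takes a point from camera to tool coordinates, whose origin is the TCP and whose axes are the flange's). Camera axes: x right, y down, z forward; pixel columns grow to the right and rows downward; lengths in m; the calibration is good to about 2 mm. A picture is of the moment at which its call begins: read the wrist's pose just before it. There is no depth.
- robot.close_job(): hands the job in; it is judged then, once.
The state is a dict: "clock": time; "joint_positions": joint angles; "dq": joint speeds; "joint_torque": joint torques, N m; "eef_pos": TCP position; "eef_rot": TCP orientation; "contact_force": force on the tool from outside, world axes, zero at the start; "ft_torque": the same for the moment, N m; "gripper_width": finger opening in m; "finger_force": force on a finger pad.
Only numpy, scipy, OpenCV 4.12 (cv2) and the standard library are available. Lean on these libraries where they do the work, as an engineer would, in place of code of your own. Each camera call takes 0.05 s, during which the arm holds its last target. There are 200 camera calls.

## Task

Take the glass lamp bulb out of its sloping rest, stand it upright on its metal base on the bulb tester's steel plate and let go of it for about a second. Then take it again from above by the globe, lower it into the deeper of the two aluminium pots and set it down gently, so that it is left standing upright on its base on the pot's floor. The bulb is glass and tips easily: do not drop or knock it, and leave the other things on the bench where they are.

Things in the scene. Friction and masses are not known exactly. Their poses are not given: they have to be found in the camera images.
- bulb_globe (a point): Centre of the bulb's white globe (50 mm diameter), the place to grip it: 65 mm above the foot and 25 mm below the top when it stands. Its z axis runs along the bulb from foot to globe. At the start the bulb lies in the rest with this axis 25 degrees above level and this point 61 mm above the table.
- bulb_foot (a point): The centre of the bulb's flat foot; z axis as for bulb_globe.
- cradle: Fixed black rest in which the bulb lies at the start, 125 mm long, 36 mm wide, at most 50 mm high. Origin: centre of its underside; the bulb's globe points along its -x axis and upward. It holds the globe from below on rails 28 mm wide over all, so both sides of the globe are free for fingers; the bulb lifts straight up out of it.
- plate (a point): Bulb tester: a fixed bare steel plate 120 x 120 mm, 6 mm thick, with a grey box 45 mm deep and 34 mm high (its knob reaches 44 mm) along the +x edge. This point is the centre of the plate's upper face, z up; x and y along its edges.
- deep_pot_floor (a point): The deep aluminium pot (loose, 0.7 kg), the taller of two open straight-sided pots of equal width: 138 mm outside diameter, 130 mm inside, 108 mm high. This point is the centre of its inner floor, 5 mm above the table and 103 mm below the rim; z up.
- shallow_pot: The other pot: same metal and width, but only 45 mm high (loose). Leave it alone. Origin: centre of its underside.
- deep_pot: The deep pot's body; origin: centre of its underside.
- bulb: The lamp bulb (loose, about 80 g, 90 mm long): white glass globe, neck narrowing to 28 mm, metal screw base 26.4 mm in diameter, 27 mm long, with a flat foot 25 mm across. Origin at the foot's centre, z axis from foot to globe. Top-heavy, weight near the globe: standing, it falls if leaned more than about 12 degrees.
- spool: Solder spool, 52 mm wide, 40 mm high, a bystander between the tester and the pots. Origin: centre of its underside (so for all bystanders).
- flux_bottle: Brown glass bottle, 48 mm wide, 85 mm high, a bystander.
- wool_cup: Dark steel cup, 64 mm wide, 50 mm high; a bystander.
- white_bottle: White bottle, 44 mm wide, 100 mm high; a bystander.
Not all that is in view belongs to the job. Leave any green or pink look-alike of the bulb alone.

How it is judged:
On the way:
1. the bulb stands upright on the tester's plate, let go (horizontal distance between bulb_foot and plate below 0.058 m and z of bulb_foot in the frame of plate between -0.006 and 0.006 m and angle between bulb_foot's own z axis and vertical below 0.12 rad and contact force between bulb and the fingers below 0.05 N and linear speed of bulb below 0.03 m/s), for 0.4 s.
At the end, for the whole second after the job is handed in: The bulb stands on its foot on the deep pot's inner floor (foot within 6 mm of the floor's height), within 0.12 rad of upright, released and at rest, and the pot stands upright (horizontal distance between bulb_foot and deep_pot_floor below 0.055 m and z of bulb_foot in the frame of deep_pot_floor between -0.006 and 0.006 m and angle between bulb_foot's own z axis and vertical below 0.12 rad and contact force between bulb and the fingers below 0.05 N and linear speed of bulb below 0.03 m/s and angle between deep_pot's own z axis and vertical below 0.08 rad); the robot touches nothing.
It fails at once if the bulb strikes or is pressed on the deep pot with more than 20 N (contact force between bulb and deep_pot above 20 N).
It fails at once if the bulb is dropped or topples: faster than 0.45 m/s (a fall of 10 mm) while not held (contact force between bulb and the fingers below 0.05 N and linear speed of bulb above 0.45 m/s).
It fails at once if a bystander is moved more than 3 cm or tipped over (distance of any of spool, flux_bottle, wool_cup, white_bottle, shallow_pot from where it was at the start of the episode above 0.03 m or angle between any of spool, flux_bottle, wool_cup, white_bottle, shallow_pot's own z axis and vertical above 0.5 rad).
It also fails if it takes over 69 s, if anything falls off the work surface, if the arm or the gripper's body presses on something with over 40 N, if the wrist force passes 120 N, or if a joint passes its speed limit or range.

## Working session

There is one attempt and no reset: what is moved stays moved. The work goes in short steps, Python scripts to look and compute and a tool call to move; the robot and the scene stay as the last step left them, time stands still between calls to the robot, and variables do not carry over. Pictures are saved under pics/ and viewed, at most 10 in all, crops included, and the job is handed in when it is done.

Besides the shell and the picture viewer there is one more tool, called after ">>>" by a JSON object that holds its "name" and its "arguments". apply_moves: Moves the arm, as the interface text tells. Its arguments: {"type":"object","properties":{"deltas":{"type":"array"},"force":{"type":"number"}},"required":["deltas"]}

```bash
ls; mkdir -p pics; cat > h.py <<'E'
import numpy as np, cv2
from scipy.spatial.transform import Rotation as R
from bench import robot
def snap(n):
    s=robot.get_state(); p=robot.snapshot(n)
    K=np.array(p["camera_matrix"])
    if n=="wrist":
        T=np.eye(4);T[:3,:3]=R.from_rotvec(s["eef_rot"]).as_matrix();T[:3,3]=s["eef_pos"]
        M=T@np.array(p["hand_eye"])
    else: M=np.linalg.inv(np.array(p["view"]))
    return np.array(p["pixels"]),K,p["k1"],M
def ray(u,v,K,k1,M):
    d=np.array([(u-K[0,2])/K[0,0],(v-K[1,2])/K[1,1]]); x=d.copy()
    for _ in range(20): x=d/(1+k1*(x@x))
    return M[:3,3], M[:3,:3]@np.array([x[0],x[1],1])
def onz(u,v,z,c):
    o,d=ray(u,v,*c[1:]); return o+d*(z-o[2])/d[2]
def proj(P,c):
    q=np.linalg.inv(c[3])@np.append(P,1); x=q[:2]/q[2]; x=x*(1+c[2]*(x@x))
    return c[1][0,0]*x[0]+c[1][0,2], c[1][1,1]*x[1]+c[1][1,2]
E
python3 - <<'E'
from h import *
for n in("top","scene"):
    c=snap(n); cv2.imwrite(f"pics/{n}0.png",c[0]); print(n,c[1].round(1).tolist(),c[2],c[3].round(3).tolist())
print(robot.get_state()); print(robot.pinch_z)
E
```

```text
pics
top [[385.4, 0.0, 285.1], [0.0, 385.4, 210.3], [0.0, 0.0, 1.0]] -0.06089267938725394 [[-0.026, -0.993, 0.111, 0.414], [-0.999, 0.029, 0.021, -0.007], [-0.024, -0.111, -0.994, 0.955], [0.0, 0.0, 0.0, 1.0]]
scene [[504.6, 0.0, 277.6], [0.0, 504.6, 213.8], [0.0, 0.0, 1.0]] -0.12057846226638494 [[-0.061, 0.662, -0.747, 1.46], [0.998, 0.038, -0.048, 0.059], [-0.003, -0.748, -0.664, 0.904], [0.0, 0.0, 0.0, 1.0]]
{'clock': 0.1, 'joint_positions': array([-1.43080913e+00,  2.59251088e-01,  1.53599324e+00, -2.28156704e-05,
        1.34795854e+00, -2.02793789e-01]), 'dq': array([-5.30384976e-04, -1.51522243e-03, -1.15464379e-03,  6.37280558e-05,
        1.45553090e-03, -1.34904626e-03]), 'joint_torque': array([ 2.52453625e-03, -4.38206863e+01, -2.84643084e+01,  7.22295279e-02,
        3.61931173e-02, -4.85457144e-05]), 'eef_pos': array([ 0.1848068 , -0.51750105,  0.2179032 ]), 'eef_rot': array([-3.09397593e+00, -5.35540120e-01, -4.44642264e-05]), 'contact_force': array([ 0.824784  , -0.06559146,  0.81438158]), 'ft_torque': array([-0.00756527, -0.05277674, -0.00316661]), 'finger_force': 0.0, 'gripper_width': 0.0929222792185216}
-0.0188
```

View pics/top0.png

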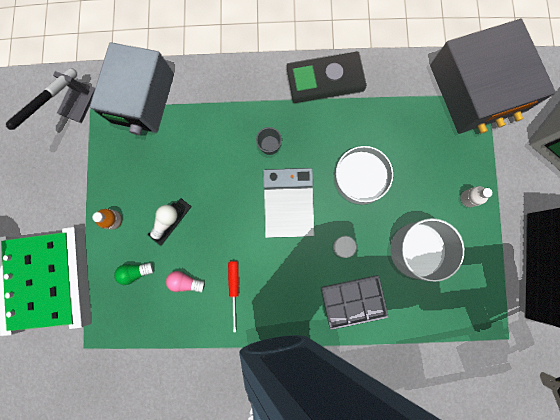

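View pics/scene0.png

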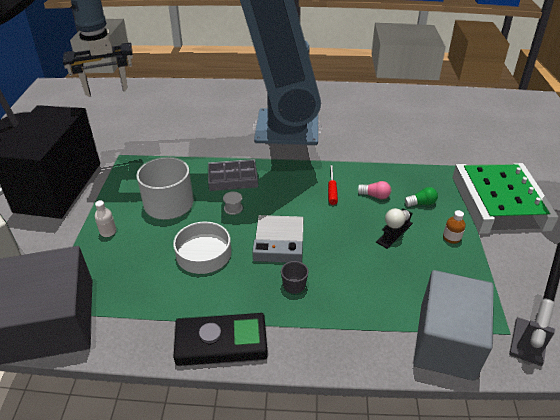

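Candidates for the bulb in the top view are the white one lying in the black rest at (166,214), the green look-alike at (127,272), the pink look-alike at (180,281), and the white bottle at (482,195). I choose the white one in the rest. The deep pot is the taller one: top (427,250), scene (165,190). The tester is at top (289,205).

```bash
python3 - <<'E'
from h import *
t=snap("top"); s=snap("scene")
def white(c,x0,x1,y0,y1,th=150):
    m=np.zeros(c[0].shape[:2],np.uint8); a=c[0][y0:y1,x0:x1].astype(int)
    m[y0:y1,x0:x1]=((a.min(2)>th)&(a.max(2)-a.min(2)<60)); return m
mt=white(t,145,195,195,250); ys,xs=np.nonzero(mt); print("mask",len(xs))
pts=np.c_[xs,ys].astype(np.float32)
# globe = largest inscribed circle of mask
def glob(m):
    d=cv2.distanceTransform(cv2.morphologyEx(m,cv2.MORPH_CLOSE,np.ones((3,3))),cv2.DIST_L2,5); _,r,_,p=cv2.minMaxLoc(d)
    ys,xs=np.nonzero(d>r-1); return xs.mean(),ys.mean(),r
gt=glob(mt); gs=glob(white(s,375,412,200,235,120)); print(gt,gs)
G=onz(gt[0],gt[1],.061,t); print("globe top",G, "scene",onz(gs[0],gs[1],.061,s))
vx,vy,x0,y0=cv2.fitLine(pts,cv2.DIST_L2,0,.01,.01).ravel(); print("axis",vx,vy,x0,y0)
for uv in((154,235),(152,238)): print(onz(*uv,.035,t))
# plate: bright region
p=white(t,255,325,183,245,170); n,l,st,_=cv2.connectedComponentsWithStats(p); k=1+st[1:,4].argmax()
b=cv2.boxPoints(cv2.minAreaRect(np.argwhere(l==k)[:,::-1].astype(np.float32))); print("plate",b.tolist())
print([onz(u,v,.006,t)[:2].round(3).tolist() for u,v in b])
# pots
g=cv2.cvtColor(t[0],cv2.COLOR_BGR2GRAY)
for (x0,y0,x1,y1,z) in((380,205,475,290,.108),(325,137,403,210,.045)):
    c=cv2.HoughCircles(g[y0:y1,x0:x1],cv2.HOUGH_GRADIENT,1,5,param1=120,param2=12,minRadius=25,maxRadius=40)
    for q in c[0][:4]:print(q+[x0,y0,0],onz(q[0]+x0,q[1]+y0,z,t).round(3))
def big(c,x,y,w,h,f=5): return cv2.resize(c[0][y:y+h,x:x+w],None,fx=f,fy=f,interpolation=cv2.INTER_CUBIC)
cv2.imwrite("pics/crop.png",np.hstack([big(t,130,185,80,80),big(s,360,185,80,80)]))
E
```

```text
mask 482
(np.float64(164.66666666666666), np.float64(215.66666666666666), 9.787599563598633) (np.float64(395.8181818181818), np.float64(215.54545454545453), 7.393799781799316)
globe top [0.51002936 0.29692025 0.061     ] scene [0.50077746 0.29647071 0.061     ]
axis 0.46343178 -0.8861326 162.3195 220.41493
[0.46643875 0.33177738 0.035     ]
[0.45929117 0.33666648 0.035     ]
plate [[263.6257629394531, 189.2757110595703], [312.2308044433594, 187.8461456298828], [313.6361389160156, 235.6283416748047], [265.0310974121094, 237.0579071044922]]
[[0.575, 0.065], [0.575, -0.056], [0.456, -0.055], [0.456, 0.064]]
[433.5        249.5         31.29999924] [ 0.414 -0.312  0.108]
[417.5        250.5         27.10000038] [ 0.413 -0.276  0.108]
[425.5        243.5         37.20000076] [ 0.427 -0.295  0.108]
[428.5        252.5         33.79999924] [ 0.408 -0.3    0.108]
[362.5        172.5         26.60000038] [ 0.602 -0.176  0.045]
[359.5        179.5         28.10000038] [ 0.585 -0.168  0.045]
[367.5        171.5         25.29999924] [ 0.604 -0.188  0.045]
[365.5        180.5         33.09999847] [ 0.583 -0.182  0.045]
```

View pics/crop.png

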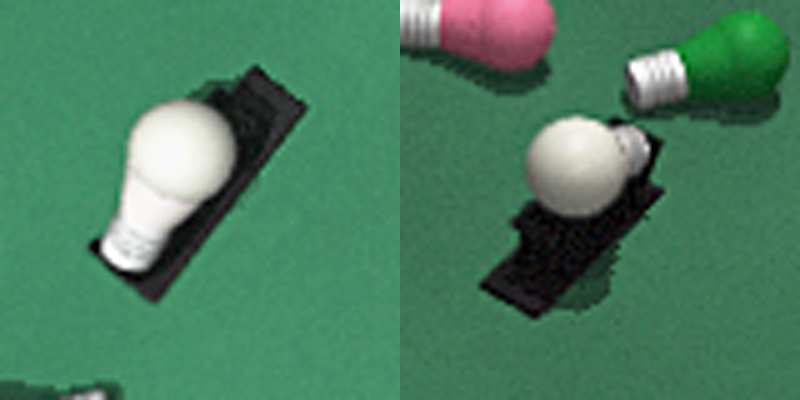

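The crop shows the white bulb lying in the black rest. In the top view the globe is at about (166.6,215.4) and the foot at about (155,236), with the globe pointing to -37° or so. This matches the description.

>>> {"name": "apply_moves", "arguments": {"deltas": [[[100,0.018,-0.02,0,0],[100,0.036,-0.041,0,0],[100,0.036,-0.041,0,0],[100,0.036,-0.041,0,0],[100,0.036,-0.041,0,0],[100,0.036,-0.041,0,0],[100,0.036,-0.041,0,0],[100,0.036,-0.041,0,0],[100,0.036,-0.041,0,0],[100,0.036,-0.041,0,0],[100,0.036,-0.041,0,0],[100,0.036,-0.041,0,0]]]}}

```text
clock: 1.7
eef_pos: [0.4169, 0.0666, 0.2188]
eef_rot: [3.095, 0.536, 0.001]
contact_force: [0.8, -1.0, 0.1]
gripper_width: 0.0932
finger_force: 0.0
```

>>> {"name": "apply_moves", "arguments": {"deltas": [[[100,0.036,-0.041,0,0],[100,0.036,-0.041,0,0],[100,0.036,-0.041,0,0],[100,0.036,-0.041,0,0],[100,0.021,-0.024,0,0],[100,0,0,0,0]]]}}

```text
clock: 2.45
eef_pos: [0.5087, 0.2992, 0.2178]
eef_rot: [-3.095, -0.54, 0.001]
contact_force: [0.4, -0.2, -0.8]
gripper_width: 0.0931
finger_force: 0.0
```

>>> {"name": "apply_moves", "arguments": {"deltas": [[[100,0,0,0,-5],[100,0,0,0,-10],[100,0,0,0,-10],[100,0,0,0,-10],[100,0,0,0,-10],[100,0,0,0,-10],[100,0,0,0,-10],[100,0,0,0,-10],[100,0,0,0,-10],[100,0,0,0,-10],[100,0,0,0,-10],[100,0,0,0,-10]]]}}

```text
clock: 3.95
eef_pos: [0.5083, 0.2959, 0.2187]
eef_rot: [-1.204, -2.901, 0.001]
contact_force: [-0.4, 0.0, 0.1]
gripper_width: 0.0928
finger_force: 0.0
```

>>> {"name": "apply_moves", "arguments": {"deltas": [[[100,0,0,0,-8],[100,0,0,0,0],[100,0,0,0,0]]]}}

```text
clock: 4.32
eef_pos: [0.5086, 0.2966, 0.2187]
eef_rot: [-1.011, -2.974, 0.0]
contact_force: [-0.4, 0.9, -0.6]
gripper_width: 0.0926
finger_force: 0.0
```

```bash
python3 - <<'E'
from h import *
s=robot.get_state(); print(s["clock"],s["eef_pos"],R.from_rotvec(s["eef_rot"]).as_matrix().round(3).tolist(),s["joint_positions"].round(2))
w=snap("wrist"); cv2.imwrite("pics/w1.png",w[0]); print(w[1].round(1).tolist(),w[2],w[3].round(3).tolist())
print(proj([.507,.297,.061],w))
E
```

```text
4.325 [0.50856213 0.29662621 0.21872081] [[-0.793, 0.609, -0.0], [0.609, 0.793, -0.0], [-0.0, -0.0, -1.0]] [ 0.34  0.33  1.44 -0.    1.37 -0.58]
[[350.4, 0.0, 277.3], [0.0, 350.4, 209.6], [0.0, 0.0, 1.0]] -0.02041111736499763 [[0.61, 0.767, 0.201, 0.453], [0.793, -0.59, -0.155, 0.339], [-0.0, 0.254, -0.967, 0.385], [0.0, 0.0, 0.0, 1.0]]
(np.float64(276.6204668762371), np.float64(192.78683256807847))
```

View pics/w1.png

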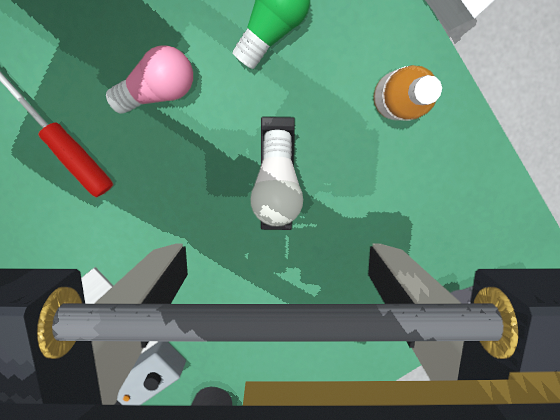

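The wrist view shows the globe centred at about (277,199) and the rest running vertically in the picture, so the yaw is aligned. The gripper straddles it.

```bash
python3 - <<'E'
from h import *
w=snap("wrist"); t=snap("top")
g=cv2.medianBlur(cv2.cvtColor(w[0],cv2.COLOR_BGR2HSV)[:,:,1],5)
roi=(g[:232]<60).astype(np.uint8); roi[:, :235]=0; roi[:,320:]=0; roi[:160]=0
for r in range(165,232,5): 
    x=np.nonzero(roi[r])[0]; print(r, (x.min(),x.max()) if len(x) else None, end=' ')
s=robot.get_state();Rm=R.from_rotvec(s["eef_rot"]).as_matrix()
for uv in((277,197),(277,200)):
    G=onz(*uv,.061,w); print(G,"tool",Rm.T@(G-s["eef_pos"]))
print(onz(166.6,215.4,.061,t))
E
```

```text
165 (np.int64(261), np.int64(292)) 170 (np.int64(259), np.int64(294)) 175 (np.int64(257), np.int64(295)) 180 (np.int64(256), np.int64(297)) 185 (np.int64(254), np.int64(299)) 190 (np.int64(252), np.int64(300)) 195 (np.int64(251), np.int64(302)) 200 (np.int64(250), np.int64(302)) 205 (np.int64(251), np.int64(302)) 210 (np.int64(253), np.int64(300)) 215 (np.int64(255), np.int64(297)) 220 (np.int64(260), np.int64(293)) 225 (np.int64(261), np.int64(290)) 230 None [0.51051206 0.29500407 0.061     ] tool [-0.00269836 -0.00048069  0.15768665]
[0.51282838 0.29322488 0.061     ] tool [-0.00561911 -0.00048475  0.15768677]
[0.51053311 0.292267   0.061     ]
```

>>> {"name": "apply_moves", "arguments": {"deltas": [[[100,-0.0055,0,0.02,0],[100,0,0,0.04,0],[100,0,0,0.04,0],[100,0,0,0.03,0],[100,0,0,0.02,0],[100,0,0,0.016,0],[100,0,0,0.0105,0],[100,0,0,0,0],[100,0,0,0,0]]], "force": 4}}

```text
clock: 5.6
eef_pos: [0.5137, 0.2942, 0.0429]
eef_rot: [1.006, 2.975, 0.001]
contact_force: [0.2, -0.9, 0.1]
gripper_width: 0.0931
finger_force: 0.0
```

>>> {"name": "apply_moves", "arguments": {"deltas": [[[60,0,0,0,0],[52,0,0,0,0],[40,0,0,0,0],[40,0,0,0,0],[40,0,0,0,0],[40,0,0,0,0]]], "force": 4}}

```text
clock: 6.35
eef_pos: [0.5126, 0.2932, 0.0422]
eef_rot: [-1.006, -2.976, 0.003]
contact_force: [-1.6, -5.4, 3.8]
gripper_width: 0.0495
finger_force: 4.0
```

>>> {"name": "apply_moves", "arguments": {"deltas": [[[40,0,0,-0.005,0],[40,0,0,-0.01,0],[40,0,0,-0.02,0],[40,0,0,-0.03,0],[40,0,0,-0.03,0],[40,0,0,-0.03,0],[40,0,0,-0.015,0],[40,0,0,0,0],[40,0,0,0,0],[40,0,0,0,0]]]}}

```text
clock: 7.6
eef_pos: [0.5123, 0.2937, 0.1807]
eef_rot: [-1.006, -2.974, 0.002]
contact_force: [0.4, -0.3, -1.1]
gripper_width: 0.0497
finger_force: 4.0
```

```bash
python3 - <<'E'
from h import *
w=snap("wrist"); s=snap("scene"); S=robot.get_state(); g=S["eef_pos"]+[0,0,.019]; print(S["eef_pos"])
u,v=map(int,proj(g,s)); print(u,v)
a=cv2.resize(s[0][max(v-50,0):v+70,u-60:u+60],None,fx=3.5,fy=3.5); b=w[0][100:420,100:460]; b=cv2.resize(b,(380,420))
cv2.imwrite("pics/lift.png",np.hstack([a,b]))
E
```

```text
[0.51261137 0.29375939 0.18107569]
404 174
```

View pics/lift.png

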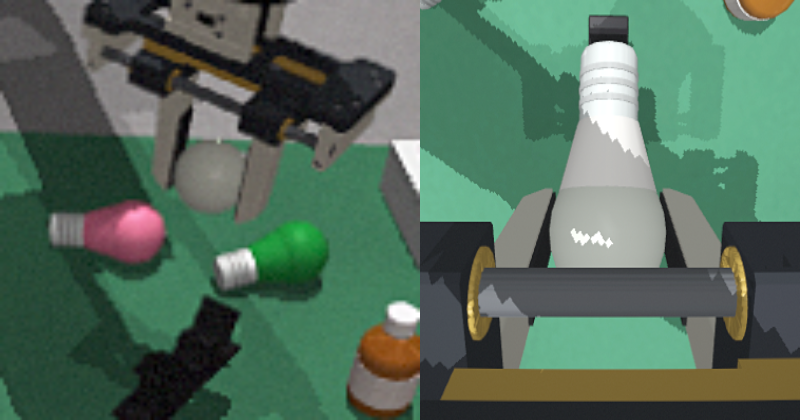

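The side of this picture shows the bulb still about 25° up in the pads, with its base to the top at crop (608,60), so it did not swing down. I'll right it by rolling its foot face over the fixed tester box's upper front edge. First I carry it over the plate and turn the base towards +x.

>>> {"name": "apply_moves", "arguments": {"deltas": [[[40,-0.01,-0.014,0,0],[40,-0.02,-0.029,0,0],[40,-0.025,-0.036,0,0],[40,-0.025,-0.036,0,0],[40,-0.025,-0.036,0,0],[40,-0.025,-0.036,0,0],[40,-0.02,-0.029,0,0],[40,-0.016,-0.021,0,0],[40,0,0,0,5],[40,0,0,0,10],[40,0,0,0,10],[40,0,0,0,10]]]}}

```text
clock: 9.2
eef_pos: [0.5006, 0.0039, 0.1821]
eef_rot: [-1.863, -2.53, 0.001]
contact_force: [0.9, 0.9, -0.9]
gripper_width: 0.0497
finger_force: 4.0
```

>>> {"name": "apply_moves", "arguments": {"deltas": [[[40,0,0,0,10],[40,0,0,0,10],[40,0,0,0,10],[40,0,0,0,10],[40,0,0,0,10],[40,0,0,0,10],[40,0,0,0,10],[40,0,0,0,10],[40,0,0,0,10],[40,0,0,0,10],[40,0,0,0,7.5],[40,0,0,0,0]]]}}

```text
clock: 10.7
eef_pos: [0.5007, 0.0041, 0.1821]
eef_rot: [3.141, 0.005, -0.0]
contact_force: [-0.2, -0.1, -1.3]
gripper_width: 0.0497
finger_force: 4.0
```

```bash
python3 - <<'E'
from h import *
S=robot.get_state(); w=snap("wrist"); Rm=R.from_rotvec(S["eef_rot"]).as_matrix(); P=S["eef_pos"]
print(S["clock"],P,Rm.round(3)[:,0],S["joint_positions"].round(2))
im=w[0].copy()
for th in (15,25,40,60,90):
    a=np.radians(th); f=np.array([.065*np.cos(a),0,.065*np.sin(a)-.019]); u=proj(P+Rm@f,w); print(th,np.round(u,1))
    cv2.circle(im,tuple(int(x) for x in u),3,(0,0,255),-1)
for y in(.03,-.02):  # assumed box top front edge
    cv2.circle(im,tuple(int(x) for x in proj([.575,y,.034],w)),3,(255,0,0),-1)
cv2.imwrite("pics/w2.png",im)
E
```

```text
10.7 [0.50070639 0.00407761 0.18211691] [ 1.     0.003 -0.   ] [-0.21  0.2   1.71 -0.    1.24  1.35]
15 [277.1 135. ]
25 [277.1 142. ]
40 [277.2 157.3]
60 [277.2 183.9]
90 [277.2 231.6]
```

View pics/w2.png

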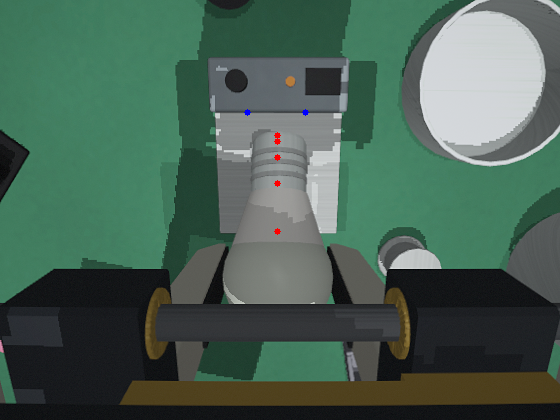

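The wrist view shows the base end at row ~131 (the 25° tilt still holds) and the box's top front edge at row ~111, which matches x≈0.575. I lower the foot face to this edge.

>>> {"name": "apply_moves", "arguments": {"deltas": [[[40,0.008,0,0.02,0],[40,0,0,0.03,0],[40,0,0,0.035,0],[40,0,0,0.025,0],[40,0,0,0.018,0],[40,0,0,0.0115,0],[40,0,0,0,0],[40,0,0,0,0]]]}}

```text
clock: 11.75
eef_pos: [0.5098, 0.0046, 0.0434]
eef_rot: [3.141, 0.005, 0.002]
contact_force: [-0.1, 0.5, -0.5]
gripper_width: 0.0496
finger_force: 4.0
```

>>> {"name": "apply_moves", "arguments": {"deltas": [[[40,0.002,0,0,0],[40,0.002,0,0,0],[40,0,0,0,0]]]}}

```text
clock: 12.12
eef_pos: [0.5136, 0.0048, 0.0429]
eef_rot: [3.141, 0.004, 0.001]
contact_force: [0.2, 0.6, -0.2]
gripper_width: 0.0496
finger_force: 4.0
```

>>> {"name": "apply_moves", "arguments": {"deltas": [[[40,0.002,0,0,0],[40,0,0,0,0]]]}}

```text
clock: 12.38
eef_pos: [0.5154, 0.0049, 0.0427]
eef_rot: [3.142, 0.004, 0.0]
contact_force: [-0.4, -0.1, -0.6]
gripper_width: 0.0497
finger_force: 4.0
```

>>> {"name": "apply_moves", "arguments": {"deltas": [[[40,0.002,0,0,0],[40,0,0,0,0]]]}}

```text
clock: 12.62
eef_pos: [0.5166, 0.0049, 0.0425]
eef_rot: [-3.141, -0.004, 0.002]
contact_force: [-2.2, -0.6, 1.0]
gripper_width: 0.0499
finger_force: 4.0
```

>>> {"name": "apply_moves", "arguments": {"deltas": [[[40,0.002,0,-0.0035,0],[40,0.002,0,-0.0035,0],[40,0.0027,0,-0.0037,0],[40,0.0027,0,-0.0037,0],[40,0,0,0,0]]]}}

```text
clock: 13.25
eef_pos: [0.5273, 0.0048, 0.0575]
eef_rot: [3.141, 0.004, 0.002]
contact_force: [-1.1, -0.4, -0.3]
gripper_width: 0.0497
finger_force: 4.0
```

```bash
python3 - <<'E'
from h import *
S=robot.get_state(); w=snap("wrist"); Rm=R.from_rotvec(S["eef_rot"]).as_matrix(); P=S["eef_pos"]
print(P)
im=w[0].copy()
for th in (25,40,60,90):
    a=np.radians(th); u=proj(P+Rm@np.array([.065*np.cos(a),0,.065*np.sin(a)-.019]),w); print(th,np.round(u,1))
    cv2.circle(im,tuple(int(x) for x in u),2,(0,0,255),-1)
cv2.imwrite("pics/w3.png",im[60:320,130:430])
E
```

```text
[0.52731669 0.00484428 0.05754991]
25 [277.1 142. ]
40 [277.2 157.3]
60 [277.2 183.9]
90 [277.2 231.6]
```

View pics/w3.png

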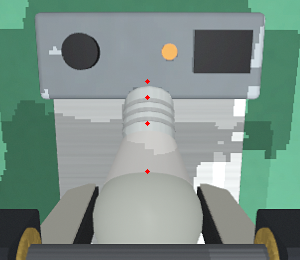

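The base end moved from row 131 to 147, so the bulb has turned about 15° with the move. I carry on along the arc.

>>> {"name": "apply_moves", "arguments": {"deltas": [[[40,0.003,0,-0.0033,0],[40,0.0033,0,-0.0032,0],[40,0.0036,0,-0.0028,0],[40,0.0036,0,-0.0028,0],[40,0.0039,0,-0.0023,0],[40,0.0039,0,-0.0022,0],[40,0.0042,0,-0.0017,0],[40,0.0042,0,-0.0017,0],[40,0.0044,0,-0.0011,0],[40,0.0044,0,-0.0011,0],[40,0.003,0,-0.0005,0],[40,0,0,0,0]]]}}

```text
clock: 14.8
eef_pos: [0.5683, 0.005, 0.0797]
eef_rot: [3.142, 0.004, 0.0]
contact_force: [-0.6, -0.0, 0.2]
gripper_width: 0.0494
finger_force: 4.0
```

```bash
python3 - <<'E'
from h import *
S=robot.get_state(); w=snap("wrist"); s=snap("scene"); Rm=R.from_rotvec(S["eef_rot"]).as_matrix(); P=S["eef_pos"]
print(P)
im=w[0].copy()
for th in (60,80,90):
    a=np.radians(th); u=proj(P+Rm@np.array([.065*np.cos(a),0,.065*np.sin(a)-.019]),w)
    cv2.circle(im,tuple(int(x) for x in u),2,(0,0,255),-1)
u,v=map(int,proj(P,s))
cv2.imwrite("pics/w4.png",np.hstack([cv2.resize(im[100:320,150:400],None,fx=1.6,fy=1.6)[:352],cv2.resize(s[0][v-40:v+48,u-50:u+50],(400,352))]))
E
```

```text
[0.56833183 0.00497395 0.0797328 ]
```

View pics/w4.png

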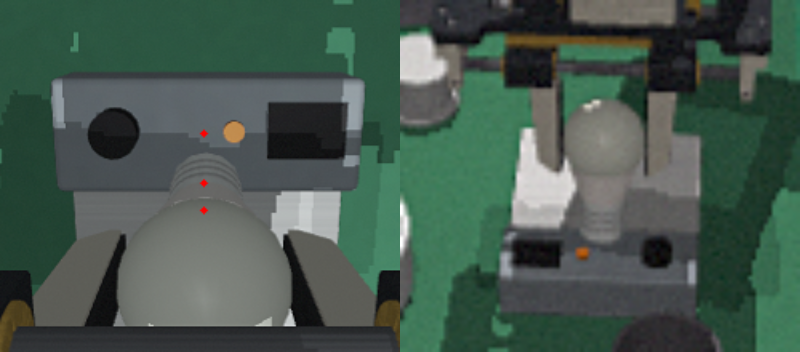

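```bash
python3 - <<'E'
from h import *
S=robot.get_state(); w=snap("wrist"); Rm=R.from_rotvec(S["eef_rot"]).as_matrix(); P=S["eef_pos"]
for th in range(25,100,5):
    a=np.radians(th); f=np.array([.065*np.cos(a),0,.065*np.sin(a)-.019]); e=f+.0125*np.array([np.sin(a),0,-np.cos(a)]); e2=f+.0132*np.array([np.sin(a),0,-np.cos(a)])-.002*np.array([np.cos(a),0,np.sin(a)])
    F=P+Rm@f
    print(th,np.round([proj(P+Rm@e,w)[1],proj(P+Rm@e2,w)[1]],1),"lowest foot z",round(F[2]-.0125*np.cos(a),4))
E
```

```text
25 [132.  135.5] lowest foot z 0.0599
30 [135.  138.2] lowest foot z 0.0553
35 [138.9 141.7] lowest foot z 0.0512
40 [143.5 145.9] lowest foot z 0.0473
45 [148.7 150.8] lowest foot z 0.0439
50 [154.4 156.2] lowest foot z 0.0409
55 [160.6 162.1] lowest foot z 0.0383
60 [167.2 168.4] lowest foot z 0.0361
65 [174.1 175. ] lowest foot z 0.0345
70 [181.3 182. ] lowest foot z 0.0333
75 [188.8 189.3] lowest foot z 0.0327
80 [196.6 196.8] lowest foot z 0.0325
85 [204.5 204.5] lowest foot z 0.0328
90 [212.7 212.4] lowest foot z 0.0337
95 [221.  220.5] lowest foot z 0.035
```

The base end is at row ~196, which means about 10° of lean left. I roll it a little further over the edge.

>>> {"name": "apply_moves", "arguments": {"deltas": [[[40,0.003,0,0,0],[40,0.003,0,0,0],[40,0.003,0,0,0],[40,0.002,0,0.0005,0],[40,0,0,0.0005,0],[40,0,0,0.0005,0],[40,0,0,0,0]]]}}

```text
clock: 15.82
eef_pos: [0.5801, 0.0047, 0.0791]
eef_rot: [3.141, 0.004, 0.004]
contact_force: [0.0, -0.3, 6.2]
gripper_width: 0.0497
finger_force: 4.0
```

```bash
python3 - <<'E'
from h import *
S=robot.get_state(); w=snap("wrist"); P=S["eef_pos"]
print(P,S["contact_force"]); cv2.imwrite("pics/w5.png",cv2.resize(w[0][140:300,190:370],None,fx=3,fy=3))
E
```

```text
[0.58007833 0.00474463 0.07912951] [ 0.01156855 -0.25309298  6.19299046]
```

View pics/w5.png

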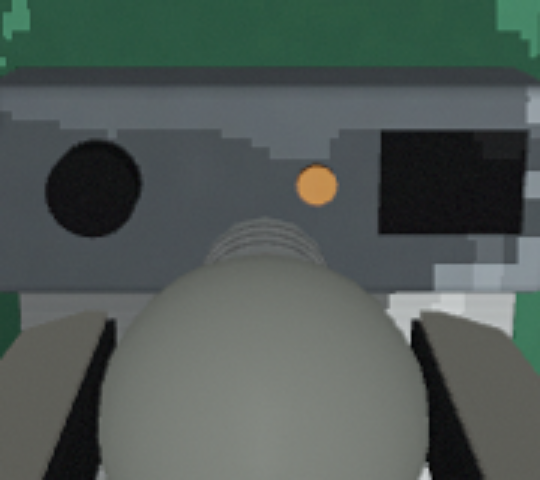

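The base end is now at row ~213, so the bulb is upright (90°). I lift it, move it back over the plate's centre and set it down.

>>> {"name": "apply_moves", "arguments": {"deltas": [[[40,0,0,-0.004,0],[40,0,0,-0.006,0],[40,-0.01,0,0,0],[40,-0.02,0,0,0],[40,-0.02,0,0,0],[40,-0.01,0,0,0],[40,-0.005,0,0.006,0],[40,0,0,0.01,0],[40,0,0,0.01,0],[40,0,0,0.006,0],[40,0,0,0.003,0],[40,0,0,0,0]]]}}

```text
clock: 17.38
eef_pos: [0.5141, 0.0049, 0.053]
eef_rot: [-3.141, -0.004, 0.001]
contact_force: [0.5, -0.2, -0.1]
gripper_width: 0.0496
finger_force: 4.0
```

>>> {"name": "apply_moves", "arguments": {"deltas": [[[40,0,0,0.001,0],[40,0,0,0,0]]]}}

```text
clock: 17.62
eef_pos: [0.5143, 0.0048, 0.0525]
eef_rot: [3.141, 0.004, 0.001]
contact_force: [-0.2, -0.3, -1.1]
gripper_width: 0.0494
finger_force: 4.0
```

```bash
python3 -c "
from h import *
S=robot.get_state();print(S['eef_pos'],S['contact_force'])"
```

```text
[0.51427845 0.00483111 0.0524689 ] [-0.22339845 -0.31372748 -1.10826725]
```

>>> {"name": "apply_moves", "arguments": {"deltas": [[[40,0,0,0.001,0],[40,0,0,0,0]]]}}

```text
clock: 17.88
eef_pos: [0.5143, 0.0048, 0.0514]
eef_rot: [3.141, 0.004, 0.001]
contact_force: [-0.0, -0.6, -0.2]
gripper_width: 0.0496
finger_force: 4.0
```

>>> {"name": "apply_moves", "arguments": {"deltas": [[[40,0,0,0.0007,0],[40,0,0,0,0],[40,0,0,0,0]]]}}

```text
clock: 18.25
eef_pos: [0.5149, 0.0047, 0.0512]
eef_rot: [3.141, 0.004, 0.003]
contact_force: [1.1, 0.7, 5.6]
gripper_width: 0.0496
finger_force: 4.0
```

The foot is on the plate at 5.6 N. I ease off slightly and let go slowly.

>>> {"name": "apply_moves", "arguments": {"deltas": [[[40,0,0,-0.0004,0],[40,0,0,0,0],[54,0,0,0,0],[56,0,0,0,0],[59,0,0,0,0],[63,0,0,0,0],[68,0,0,0,0],[68,0,0,0,0],[68,0,0,0,0],[68,0,0,0,0],[68,0,0,0,0],[68,0,0,0,0]]]}}

```text
clock: 19.75
eef_pos: [0.5141, 0.0049, 0.051]
eef_rot: [-3.142, -0.004, -0.0]
contact_force: [0.5, -0.2, -0.3]
gripper_width: 0.063
finger_force: 0.0
```

```bash
python3 - <<'E'
from h import *
S=robot.get_state(); s=snap("scene"); t=snap("top");w=snap("wrist"); P=S["eef_pos"]
u,v=map(int,proj(P,s))
A=cv2.resize(s[0][v-50:v+50,u-50:u+50],(400,400)); B=cv2.resize(w[0][140:300,190:370],(400,400))
cv2.imwrite("pics/stand.png",np.hstack([A,B]))
# pots: fit rim ellipse of bright/edge pixels in top by Canny contour + fitEllipse
g=cv2.GaussianBlur(cv2.cvtColor(t[0],cv2.COLOR_BGR2HSV),(3,3),0)
m=((g[:,:,1]<70)).astype(np.uint8); m[:,:385]=0; m[:,470:]=0; m[:210]=0; m[290:]=0
cs,_=cv2.findContours(m,cv2.RETR_EXTERNAL,cv2.CHAIN_APPROX_NONE); c=max(cs,key=cv2.contourArea)
(x,y),r=cv2.minEnclosingCircle(c); print("pot",x,y,r,cv2.boundingRect(c),onz(x,y,.108,t),cv2.fitEllipse(c))
E
```

```text
pot 427.130126953125 249.5 36.900474548339844 (391, 218, 74, 64) [ 0.41414466 -0.29751475  0.108     ] ((427.62420654296875, 249.7042999267578), (62.456111907958984, 73.9496841430664), 92.79452514648438)
```

View pics/stand.png

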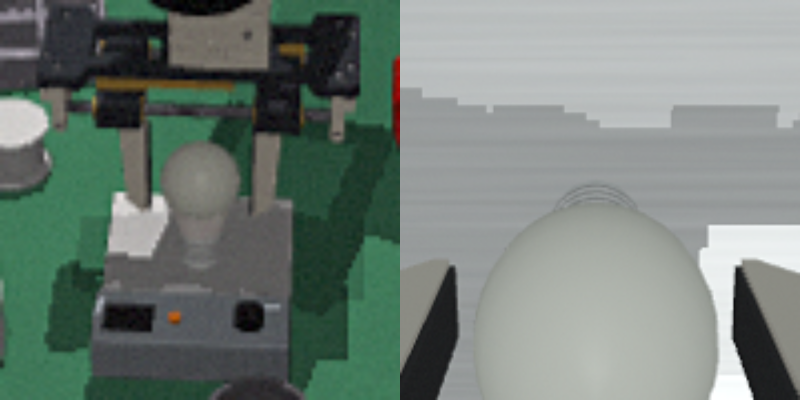

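The views show the bulb upright and free on the plate, with gaps to both fingers (globe centred at about 597, fingers at 458 and 733 in the crop). I hold briefly, re-grip and lift.

>>> {"name": "apply_moves", "arguments": {"deltas": [[[68,0,0,0,0],[68,0,0,0,0],[68,0,0,0,0],[64,0,0,0,0],[60,0,0,0,0],[57,0,0,0,0],[55,0,0,0,0],[53,0,0,0,0],[40,0,0,0,0],[40,0,0,0,0],[40,0,0,0,0]]], "force": 6}}

```text
clock: 21.28
eef_pos: [0.5141, 0.0048, 0.0509]
eef_rot: [3.142, 0.004, 0.0]
contact_force: [0.2, -0.9, 0.4]
gripper_width: 0.0497
finger_force: 6.0
```

>>> {"name": "apply_moves", "arguments": {"deltas": [[[40,0,0,-0.003,0],[40,0,0,-0.01,0],[40,0,0,-0.02,0],[40,0,0,-0.03,0],[40,0,0,-0.03,0],[40,0,0,-0.03,0],[40,0,0,-0.02,0],[40,0,0,-0.015,0],[40,0,0,-0.007,0],[40,0,0,0,0]]]}}

```text
clock: 22.52
eef_pos: [0.5141, 0.0048, 0.2161]
eef_rot: [3.142, 0.004, 0.0]
contact_force: [0.1, -0.6, -0.4]
gripper_width: 0.0494
finger_force: 6.0
```

>>> {"name": "apply_moves", "arguments": {"deltas": [[[40,-0.004,0.013,0,0],[40,-0.01,0.03,0,0],[40,-0.012,0.038,0,0],[40,-0.012,0.038,0,0],[40,-0.012,0.038,0,0],[40,-0.012,0.038,0,0],[40,-0.012,0.038,0,0],[40,-0.012,0.038,0,0],[40,-0.009,0.029,0,0],[40,-0.005,0.017,0,0],[40,0,0,0,0],[40,0,0,0,0]]]}}

```text
clock: 24.02
eef_pos: [0.4149, -0.3115, 0.2157]
eef_rot: [-3.141, -0.004, 0.0]
contact_force: [0.3, 0.2, -0.5]
gripper_width: 0.0493
finger_force: 6.0
```

```bash
python3 - <<'E'
from h import *
S=robot.get_state(); w=snap("wrist"); P=S["eef_pos"]; print(P,S["clock"],S["finger_force"])
# expected pot rim at (0.414,-0.312,.108): boundary check green/not-green along columns/rows
hsv=cv2.cvtColor(w[0],cv2.COLOR_BGR2HSV); m=(hsv[:,:,1]<70).astype(np.uint8)
for a in range(0,360,30):
    q=[proj([.414+r*np.cos(np.radians(a)),-.312+r*np.sin(np.radians(a)),.108],w) for r in(.069,)][0]
    # search along radial for outermost change
    prof=[]
    for r in np.arange(.055,.090,.001):
        u,v=proj([.414+r*np.cos(np.radians(a)),-.312+r*np.sin(np.radians(a)),.108],w)
        prof.append(hsv[int(v),int(u)].tolist() if 0<=int(v)<420 and 0<=int(u)<560 else None)
    print(a,np.round(q),''.join('.' if p is None else ('g' if p[1]>90 else ('W' if p[2]>150 else 'd')) for p in prof))
# bulb base end row in the wrist picture
g=cv2.cvtColor(w[0],cv2.COLOR_BGR2GRAY).astype(int); print(g[185:250:3,277])
t=snap("top"); print(onz(391,250,0,t))
E
```

```text
[ 0.4148994  -0.31145131  0.21568184] 24.025 6.000075414776802
0 [278. 121.] WWWWWWWWWddWWddgggggggggggggggggggg
30 [233. 133.] WWWWWWWddWWWWdggggggggggggggggggggg
60 [202. 166.] ddddddddddddddggggggggggggggggggggg
90 [193. 208.] ddddddddddddddggggggggggggggggggggg
120 [207. 248.] dddddddddddWddddddddddddddddgdddddd
150 [238. 276.] ddddddddddddddddddddddddddddddddddd
180 [278. 286.] ddddddddddddddddddddddddddddddddddd
210 [318. 276.] ddddddddddddddddddddddddddddddddddd
240 [350. 249.] dddddddddddddddddddddddddddgggggggg
270 [363. 209.] dddddddddddWWWWgggggggggggggggggggg
300 [354. 166.] dddddddddddWWdggggggggggggggggggggg
330 [323. 133.] WWWWWWWWdddWWdggggggggggggggggggggg
[217 218 217 218 218 218 217 218 217 131 103  96  92 100 107 110 112 114
 117 119 120 120]
[ 0.41560461 -0.24499987  0.        ]
```

The measured rim edge sits at r = 69 mm all around, so the tool is centred on the pot to about 1 mm. The bulb's base end at row ~212 shows it still hangs upright, so I lower it.

>>> {"name": "apply_moves", "arguments": {"deltas": [[[40,0,0,0.01,0],[40,0,0,0.02,0],[40,0,0,0.025,0],[40,0,0,0.025,0],[40,0,0,0.025,0],[40,0,0,0.02,0],[40,0,0,0.015,0],[40,0,0,0.01,0],[40,0,0,0.006,0],[40,0,0,0.003,0],[40,0,0,0,0]]]}}

```text
clock: 25.5
eef_pos: [0.415, -0.3126, 0.0572]
eef_rot: [3.141, 0.004, 0.0]
contact_force: [0.0, 0.2, -2.0]
gripper_width: 0.0493
finger_force: 6.0
```

>>> {"name": "apply_moves", "arguments": {"deltas": [[[40,0,0,0.002,0],[40,0,0,0.0015,0],[40,0,0,0.001,0],[40,0,0,0,0],[40,0,0,0,0]]]}}

```text
clock: 26.12
eef_pos: [0.4149, -0.3124, 0.0525]
eef_rot: [3.142, 0.004, 0.0]
contact_force: [-1.2, 0.2, -1.3]
gripper_width: 0.0498
finger_force: 6.0
```

>>> {"name": "apply_moves", "arguments": {"deltas": [[[40,0,0,0.001,0],[40,0,0,0.0005,0],[40,0,0,0,0],[40,0,0,0,0]]]}}

```text
clock: 26.62
eef_pos: [0.4149, -0.3124, 0.051]
eef_rot: [-3.142, -0.004, 0.0]
contact_force: [-0.6, 0.6, -1.8]
gripper_width: 0.0493
finger_force: 6.0
```

>>> {"name": "apply_moves", "arguments": {"deltas": [[[40,0,0,0.0005,0],[40,0,0,0,0],[40,0,0,0,0]]]}}

```text
clock: 27.0
eef_pos: [0.4149, -0.3124, 0.0504]
eef_rot: [-3.142, -0.004, 0.0]
contact_force: [0.1, 0.1, -0.6]
gripper_width: 0.0497
finger_force: 6.0
```

>>> {"name": "apply_moves", "arguments": {"deltas": [[[40,0,0,0.0005,0],[40,0,0,0,0],[40,0,0,0,0]]]}}

```text
clock: 27.38
eef_pos: [0.4149, -0.3124, 0.05]
eef_rot: [3.142, 0.004, 0.0]
contact_force: [-1.3, -1.3, -0.4]
gripper_width: 0.0494
finger_force: 6.0
```

>>> {"name": "apply_moves", "arguments": {"deltas": [[[40,0,0,0.0004,0],[40,0,0,0,0],[40,0,0,0,0]]]}}

```text
clock: 27.75
eef_pos: [0.415, -0.3125, 0.0499]
eef_rot: [3.141, 0.004, 0.001]
contact_force: [-1.4, 1.0, 4.4]
gripper_width: 0.0494
finger_force: 6.0
```

The foot is on the floor at 4.4 N. I release and then rise straight up.

>>> {"name": "apply_moves", "arguments": {"deltas": [[[40,0,0,-0.0003,0],[40,0,0,0,0],[54,0,0,0,0],[56,0,0,0,0],[59,0,0,0,0],[63,0,0,0,0],[68,0,0,0,0],[68,0,0,0,0],[68,0,0,0,0],[68,0,0,0,0]]]}}

```text
clock: 29.0
eef_pos: [0.4149, -0.3124, 0.0499]
eef_rot: [3.142, 0.004, -0.0]
contact_force: [-0.5, 0.2, 0.3]
gripper_width: 0.0628
finger_force: 0.0
```

```bash
python3 - <<'E'
from h import *
w=snap("wrist"); S=robot.get_state(); print(S["eef_pos"],S["finger_force"],S["gripper_width"])
g=cv2.cvtColor(w[0],cv2.COLOR_BGR2GRAY).astype(int); print(g[185:250:3,277]); print(g[265,190:370:4])
E
```

```text
[ 0.41488915 -0.31237128  0.04986283] 0.0 0.06311798310194469
[216 216 179 177 174 175 173 172 173 145 145 141 134 143 150 154 157 160
 163 165 165 168]
[133 131 131  99  29  25  19 255 255 147 154 160 162 164 167 169 170 171
 173 174 174 174 175 174 173 172 172 170 170 169 167 165 162 159 153 141
 255 255  28  27  33 124 132 133 132]
```

The base end is still at row ~212, with bright gaps on both sides of the globe, so the bulb is upright and free. I withdraw upward.

>>> {"name": "apply_moves", "arguments": {"deltas": [[[68,0,0,-0.004,0],[68,0,0,-0.008,0],[68,0,0,-0.012,0],[68,0,0,-0.016,0],[68,0,0,-0.02,0],[68,0,0,-0.03,0],[68,0,0,-0.03,0],[68,0,0,-0.025,0],[68,0,0,-0.015,0],[68,0,0,0,0],[68,0,0,0,0]]]}}

```text
clock: 30.42
eef_pos: [0.4145, -0.3119, 0.209]
eef_rot: [-3.14, -0.004, 0.002]
contact_force: [1.1, 0.1, 0.3]
gripper_width: 0.0633
finger_force: 0.0
```

```bash
python3 - <<'E'
from h import *
w=snap("wrist"); S=robot.get_state(); print(S["clock"],S["eef_pos"])
m=(cv2.cvtColor(w[0],cv2.COLOR_BGR2GRAY)); u,v=proj([.415,-.3124,.070],w); print("globe expected",u,v)
# globe edge profile along row v
print(m[int(v),int(u)-50:int(u)+50:3]); print(m[max(0,int(v)-60):int(v)+45:4,int(u)])
E
```

```text
30.475 [ 0.41439018 -0.31185795  0.20874511]
globe expected 278.0610599422436 197.91187378824822
[148 177 240 239 239 239 239 241 157 181 195 201 209 212 215 219 226 229
 222 217 213 210 224 197 187 173 189 239 239 238 239 240 169 146]
[239 201 186 186 188 189 190 148 134 143 169 187 197 209 219 229 238 239
 231 221 218 207 156 148 147 146 179]
```

The globe appears centred where a standing bulb should be (278,198), so I hand it in.

```bash
python3 -c "
from bench import robot
print(robot.close_job())"
```

```text
the job is handed in; nothing more can be done
None
```

I stood the bulb on the tester plate, let go of it for over a second, then set it down upright and released on the deep pot's floor; the job is handed in at about 30 s, and no verdict was returned.

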